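# Light and open the demo waffle maker

## Task

Show shoppers the inside of the waffle maker on the demo counter: first, with its lid still down, swing the small lamp's stiff arm round until it points at the middle of the waffle maker, and leave it there. Then lift the waffle maker's lid to 40 degrees from closed with the gripper's fingers and finish while holding it steady at that angle, since it falls shut if let go. Leave the mug, the bottle and the carton where they are.

Things in the scene. Friction and masses are not known exactly. Their poses are not given: they have to be found in the camera images.
- waffle_maker: Steel and black waffle maker, fixed to the counter, left or right of the lamp. Base 220 mm (x) by 250 mm (y) by 72 mm high; 119 mm high with the lid closed. Origin under the centre of the base, on the counter; its front, with the handle, faces its own -x, its hinge is at the back (+x).
- lid: Lid of the waffle maker, 220 mm deep, 250 mm wide, about 42 mm thick, 0.5 to 1 kg. Origin in the middle of its underside; closed it lies straight above the waffle maker's origin, 77 mm above the counter, axes parallel to the waffle maker's. The hinge line runs along y, 110 mm from the lid's origin towards its +x (back), so it stays 110 mm behind the waffle maker's origin, 77 mm above the counter.
- lid_handle (a point): Middle of the lid's handle: a round black bar 16 mm thick, 150 mm long along the lid's y, 58 mm in front of the lid's front edge (bar centre to edge), on an arm at each end (138 mm free between). 278 mm in front of the hinge line and 20 mm above it; closed, 97 mm above the counter, nothing below it. The gap between bar and lid is open from above.
- lid_hinge (a joint): Opening angle of the lid, rad: 0 closed (the start), growing as the handle rises and goes back; 0.698 is 40 degrees; limit 1.75. No spring and almost no friction: the lid falls shut by its weight when let go; about 2 to 5 N upward at the handle lift it.
- plate_mid (a point): Middle of the waffle maker's lower plate, the point the lamp must point at (seen from above): on the waffle maker's centre line, 75 mm above the counter; it lies 5 mm in front of the centre of the base. It does not move.
- lamp_arm: Arm of the small lamp: a level aluminium bar 14 mm thick, 180 mm above the counter, on an upright post (round base 116 mm across, fixed). Origin on the post's axis at bar height; its +x points along the bar to the head, z up. The dark conical head (72 mm wide) reaches 220 mm from the axis and down to 120 mm above the counter. Aimed when its +x, seen from above, points at plate_mid.
- lamp_grip (a point): Grip of the lamp arm: an upright black peg 18 mm thick that stands on the outer end of the bar, 160 mm from the post's axis, its top 240 mm above the counter (60 mm above the bar's axis). The point is on the peg's axis, 225 mm above the counter.
- lamp_swivel (a joint): Swivel angle of the lamp arm, rad, growing counter-clockwise seen from above; at 0 the arm points to world -x (to the robot), at +1.57 to world -y, at -1.57 to world +y; limits -2.6 and 2.6. Starts within 0.5 of 0. Stiff: 2 to 3 N sideways at the grip peg turns it, and it stays where it is left.
- mug: White mug, 90 mm high, 76 mm across, loose; origin under its centre. Bystander.
- bottle: Yellow bottle, 150 mm high, 56 mm across, loose; origin under its centre. Bystander.
- carton: Red carton, 100 by 150 by 110 mm high, loose; origin under its centre. Bystander.

How it is judged:
By the outcome, as a careful person would: the job done as asked, in the order asked, and still so for the second after the job is handed in, while the arm keeps its last pose, push and grip.
It also fails if it takes over 54 s, if anything falls off the work surface, if the arm or the gripper's body presses on something with over 40 N, if the wrist force passes 120 N, or if a joint passes its speed limit or range.

## Robot

A 6-joint arm with a two-finger parallel gripper is mounted at the origin on the work surface. World frame = base frame: x ahead of the robot, y to its left, z up, the work surface at z = 0. Lengths are in mm, angles in rad, forces in N, time in s.
With the tool pointing down it reaches from about 350 to 875 mm from the base axis. Payload 4.2 kg.
Tool frame: the origin (TCP) lies midway between the tips of the shut fingers; the grasp point (between the pads) lies 19 mm behind it (arm.tcp_to_grasp is the distance from the TCP to the grasp point, in mm); z points along the fingers, y is the line along which they close (so a half turn about z gives the same grasp; the last joint's range is limited). The gripper opens to 85 mm and grips with 20 to 120 N. Pads are 22 mm wide; open, the fingers measure 114 mm over their backs; the gripper's body (76 mm by 85 mm) begins 54 mm behind the grasp point. The pads swing forward as they close: fully open they stand 13 mm farther back than shut.
Start: joints at [1.423, 0.385, 0.008, 0, -1.194, -0.259], TCP at [247.262, 573.987, 192.912] pointing down, gripper open.
Joint ranges: [-3.14, 3.14], [-1.21, 2.06], [-1.07, 1.41], [-3.16, 2.05], [-2.99, -0.16], [-3.1, 3.1]. Speed limits (rad/s): [2.79, 2.79, 3.14, 3.14, 3.14, 3.14].

## Interface

Orientations are given as a unit quaternion [x, y, z, w].
In Python, from bench import arm, get_image gives the robot as it stands.
- The arm moves only by the tool drive_tool, never from a script. Its argument "deltas" is a list of rows, each a list of 2 entries, a list of its own where there are three numbers: the shift along the tool's x, y, z in cm, then the turn, a rotation vector about the tool's x, y, z in degrees. In form: [[[x, y, z], [ax, ay, az]], ...]. A call has 1 to 12 rows; each row shifts and turns the commanded pose from where the row before left it, along the tool's axes as they then stand; what a row does not reach is not made up. A row lasts 1/10 s, in which the tool goes at most 50 mm and 8.59 degrees, less where a joint would pass 70% of its speed; a pose out of reach is approached as far as the arm can. A call with a gripper value outside its range is refused whole. "claw" is the finger opening in cm, from 0 to 8.54, set as the call begins (left out, the last holds). The fingers move at their own pace and stop on an object; the grip force is fixed at half the most. Time passes only in rows, so rows that do not move let the fingers close. It gives the time, the measured TCP pose, the force, the opening and the grip force at its end, in the units of the state.
- arm.read_state(): the state, without advancing time (a new reading comes with each control period).
- get_image(name): name is "side" or "top" or "wrist"; returns a dict with "img" (480x640x3 uint8, red, green, blue), "fx", "fy", "cx", "cy" (pixels), "eye" and "orientation" of the camera in the world; the wrist camera has in their place "mount" (4x4, takes a point from camera to tool coordinates, whose origin is the TCP and whose axes are the flange's). Camera axes: x right, y down, z forward; pixel columns grow to the right and rows downward; lengths in mm; the calibration is good to about 2 mm. The wrist camera is an equidistant fisheye: a pixel r from the principal point sees the ray r / f radians off the axis. A picture is of the moment at which its call begins: read the wrist's pose just before it. There is no depth.
- arm.job_done(): hands the job in; it is judged then, once.
The state is a dict: "clock": time; "joints": joint angles; "joint_vel": joint speeds; "joint_efforts": joint torques, N m; "position": TCP position; "ee_rot": TCP orientation; "contact_force": force on the tool from outside, world axes, zero at the start; "wrist_torque": the same for the moment, N m; "gripper_width": finger opening in mm; "grasp_force": force on a finger pad.
Only numpy, scipy, OpenCV 4.12 (cv2) and the standard library are available. Lean on these libraries where they do the work, as an engineer would, in place of code of your own. Each camera call takes 0.05 s, during which the arm holds its last target. There are 200 camera calls.

## Working session

There is one attempt and no reset: what is moved stays moved. The work goes in short steps, Python scripts to look and compute and a tool call to move; the robot and the scene stay as the last step left them, time stands still between calls to the robot, and variables do not carry over. Pictures are saved under pics/ and viewed, at most 10 in all, crops included, and the job is handed in when it is done.

Besides the shell and the picture viewer there is one more tool, called after "Emit:" as name(argument=value, ...), one argument or row to a line, values as JSON. drive_tool: Moves the arm, as the interface text tells. Its arguments: {"type":"object","properties":{"deltas":{"type":"array"},"claw":{"type":"number"}},"required":["deltas"]}

```bash
mkdir -p pics; python3 - <<'E'
from bench import arm,get_image
import cv2,numpy as np
for n in("top","side"):
    d=get_image(n); cv2.imwrite(f"pics/{n}0.png",d["img"][:,:,::-1]); print(n,{k:np.round(v,4).tolist() for k,v in d.items() if k!="img"})
s=arm.read_state();print({k:s[k] for k in("clock","position","ee_rot","gripper_width")})
E
```

```text
top {'fx': 441.0327, 'fy': 441.0327, 'cx': 319.7714, 'cy': 239.5589, 'eye': [251.3079, 10.2795, 1607.7719], 'orientation': [-0.6876, 0.7179, -0.0799, 0.0746]}
side {'fx': 619.3443, 'fy': 619.3443, 'cx': 321.0186, 'cy': 239.3461, 'eye': [478.0934, 1117.1318, 1423.5342], 'orientation': [-0.0391, 0.9332, -0.357, 0.01]}
{'clock': 0.1, 'position': array([247.05780812, 573.45030948, 191.94145576]), 'ee_rot': array([ 9.79370543e-01, -2.02070317e-01, -1.43844829e-04,  9.51939902e-04]), 'gripper_width': 85.6026761481421}
```

View pics/top0.png

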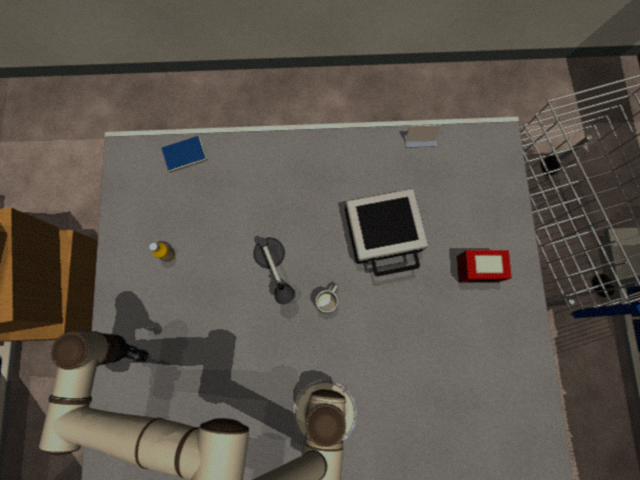

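View pics/side0.png

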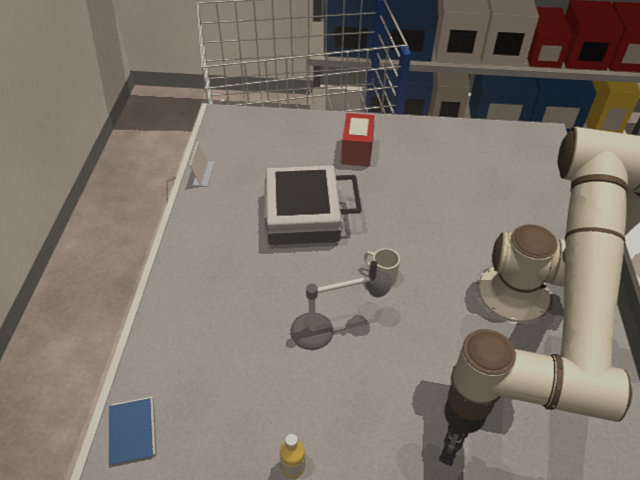

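The top view shows the lamp base at about (268,252) with its head at (285,293), the waffle maker at about (387,227) with its handle at (395,265), and the mug at (327,299). The side view shows the peg at (373,269). I'll zoom in to read exact pixels.

```bash
python3 - <<'E'
import cv2,numpy as np
a=cv2.imread("pics/top0.png")[175:315,240:440]; b=cv2.imread("pics/side0.png")[155:355,255:415]
def up(im,x0,y0,f):
    im=cv2.resize(im,None,fx=f,fy=f,interpolation=cv2.INTER_CUBIC); im=cv2.convertScaleAbs(im,alpha=1.5,beta=10)
    for i in range(0,im.shape[1],20*f): cv2.putText(im,str(x0+i//f),(i,10),0,.35,(0,0,255),1);cv2.line(im,(i,12),(i,20),(0,0,255),1)
    for i in range(0,im.shape[0],20*f): cv2.putText(im,str(y0+i//f),(0,i+4),0,.35,(0,0,255),1)
    return im
cv2.imwrite("pics/top0z.png",up(a,240,175,4));cv2.imwrite("pics/side0z.png",up(b,255,155,3))
E
```

```text
(no output)
```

View pics/top0z.png

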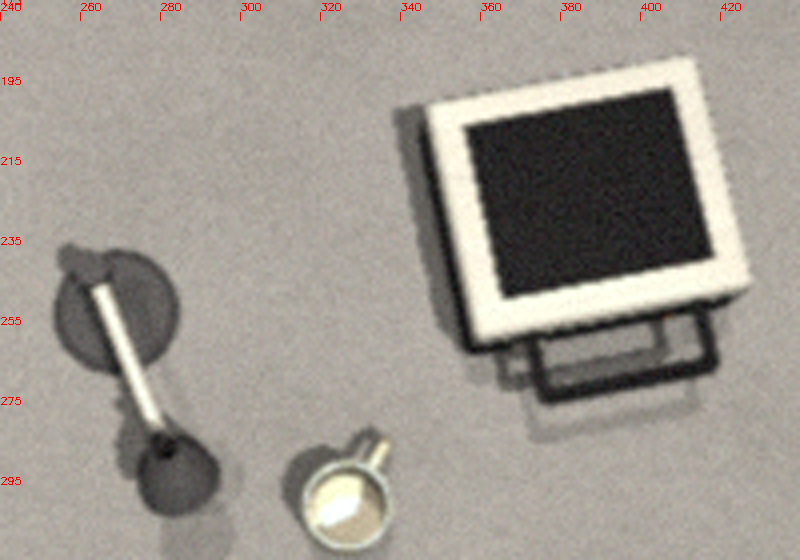

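View pics/side0z.png

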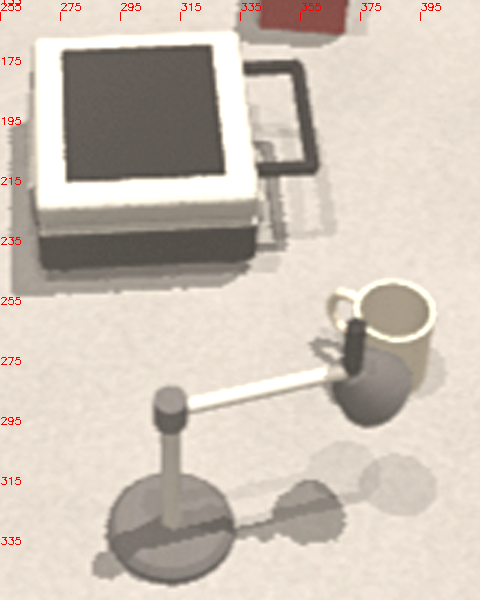

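The zooms give these pixels.
- **Lid top (top view):** corners near (347,201), (413,189), (427,245) and (359,260).
- **Handle bar (top view):** ends near (376.5,273.5) and (418,265.5).
- **Lamp:** base disc (269.2,252.8) in the top view. In the side view the peg top is near (374,262) and its foot near (372.7,279).

Next I'll turn these into world points.

```bash
cat > h.py <<'E'
import cv2,numpy as np
from scipy.spatial.transform import Rotation as R
def ray(d,uv):
    uv=np.atleast_2d(np.array(uv,float))
    v=np.c_[(uv[:,0]-d["cx"])/d["fx"],(uv[:,1]-d["cy"])/d["fy"],np.ones(len(uv))]
    return np.array(d["eye"]),R.from_quat(d["orientation"]).apply(v)
def onz(d,uv,z):
    e,v=ray(d,uv); return e+v*((z-e[2])/v[:,2])[:,None]
def tri(d1,a,d2,b):
    e1,v1=ray(d1,a);e2,v2=ray(d2,b);v1,v2=v1[0],v2[0]
    t=np.linalg.lstsq(np.c_[v1,-v2],e2-e1,rcond=None)[0]
    p,q=e1+t[0]*v1,e2+t[1]*v2; return (p+q)/2,np.linalg.norm(p-q)
E
python3 - <<'E'
from h import *; from bench import get_image
np.set_printoptions(precision=1,suppress=True)
t=get_image("top");s=get_image("side")
g=t["img"].min(2); m=np.zeros_like(g); m[180:268,338:435]=(g[180:268,338:435]>145)
for th in(145,165,185):
    m=np.zeros_like(g); m[180:268,338:435]=(g[180:268,338:435]>th)
    c=max(cv2.findContours(m,0,2)[0],key=cv2.contourArea)[:,0]
    P=onz(t,c,119)[:,:2].astype(np.float32); r=cv2.minAreaRect(P); print("white",th,r)
print("lidcorn",onz(t,[[347,201.2],[413.2,189.2],[427.5,245.5],[359,260.7]],119))
print("panel",onz(t,[[356.5,206.8],[408,197],[418.5,239.5],[365.8,249.5]],119).mean(0))
b=onz(t,[[376.7,273.2],[418,265.5]],97);print("bar",b,b.mean(0),np.linalg.norm(b[0]-b[1]))
b=onz(s,[[255+296/3,155+67/3],[255+311/3,155+167/3]],97);print("barside",b,b.mean(0))
print("base top",onz(t,[[269.2,252.8]],10),"side",onz(s,[[312,331.2]],10))
print("post cap",tri(t,[265,242.5],s,[312,287]), onz(s,[[312,287]],195))
print("pegtop",onz(s,[[374,262.3]],240),onz(t,[[281.5,285.5]],240),"foot",onz(s,[[372.7,279]],187))
print("mug",onz(t,[[326.8,300.5]],90),"head",onz(t,[[284.5,293.5]],150))
E
```

```text
white 145 ((541.5560302734375, -243.6840057373047), (232.582763671875, 79.67249298095703), 79.85421752929688)Traceback (most recent call last):
  File "<stdin>", line 7, in <module>
ValueError: max() iterable argument is empty
```

```bash
python3 - <<'E'
from h import *; from bench import get_image
np.set_printoptions(precision=1,suppress=True)
t=get_image("top");s=get_image("side")
g=t["img"].min(2)
print(np.percentile(g[180:268,338:435],[5,50,75,90,99]))
for th in(115,122,130,137):
    m=np.zeros_like(g); m[180:268,338:435]=(g[180:268,338:435]>th)
    c=max(cv2.findContours(m,0,2)[0],key=cv2.contourArea)[:,0]
    P=onz(t,c,119)[:,:2].astype(np.float32); r=cv2.minAreaRect(P); print("white",th,r)
print("lidcorn",onz(t,[[347,201.2],[413.2,189.2],[427.5,245.5],[359,260.7]],119),onz(t,[[347,201.2],[413.2,189.2],[427.5,245.5],[359,260.7]],119).mean(0))
print("panel",onz(t,[[356.5,206.8],[408,197],[418.5,239.5],[365.8,249.5]],119).mean(0))
b=onz(t,[[376.7,273.2],[418,265.5]],97);print("bar",b,b.mean(0),np.linalg.norm(b[0]-b[1]))
b=onz(s,[[255+296/3,155+67/3],[255+311/3,155+167/3]],97);print("barside",b,b.mean(0))
print("base top",onz(t,[[269.2,252.8]],10),"side",onz(s,[[312,331.2]],10))
print("post cap",tri(t,[265,242.5],s,[312,287]), onz(s,[[312,287]],195))
print("pegtop",onz(s,[[374,262.3]],240),onz(t,[[281.5,285.5]],240),"foot",onz(s,[[372.7,279]],187))
print("mug",onz(t,[[326.8,300.5]],90),"head",onz(t,[[284.5,293.5]],150))
E
```

```text
[ 12.  96. 103. 142. 151.]
white 115 ((631.8765258789062, -244.0426025390625), (213.0310821533203, 241.56260681152344), 8.491130828857422)
white 122 ((631.02880859375, -243.99354553222656), (209.57838439941406, 239.72532653808594), 8.680521011352539)
white 130 ((631.4124145507812, -243.85145568847656), (207.52645874023438, 238.57412719726562), 8.708627700805664)
white 137 ((631.91748046875, -243.35438537597656), (206.1905059814453, 234.22352600097656), 8.660711288452148)
lidcorn [[ 716.5 -110.1  119. ]
 [ 751.  -347.5  119. ]
 [ 545.3 -378.6  119. ]
 [ 502.4 -139.1  119. ]] [ 628.8 -243.8  119. ]
panel [ 631.4 -245.8  119. ]
bar [[ 459.8 -199.6   97. ]
 [ 480.5 -344.6   97. ]] [ 470.1 -272.1   97. ] 146.4562858232259
barside [[ 479.2 -339.3   97. ]
 [ 457.6 -193.1   97. ]] [ 468.4 -266.2   97. ]
base top [[564.4 178.9  10. ]] side [[564.  188.8  10. ]]
post cap (array([565.1, 173.5, 186. ]), np.float64(0.04645623931433803)) [[564.4 180.4 195. ]]
pegtop [[414.7 124.5 240. ]] [[414.4 118.4 240. ]] foot [[413.9 135.5 187. ]]
mug [[374.2 -23.2  90. ]] head [[398.3 116.3 150. ]]
```

Waffle maker: centre about (631,-244), yaw 8.5°, bar about (467,-269). The post is at about (564.5,179). The peg at (414.5,121) is 160 mm from it, as specified, so the swivel is now about 0.36 and the target is about 1.715. I'll move above the peg first.

Emit:
drive_tool(
  deltas=[
    [[2.77,2.9,-0.7],[0,0,0]],
    [[2.77,2.9,-0.7],[0,0,0]],
    [[2.77,2.9,-0.7],[0,0,0]],
    [[2.77,2.9,-0.7],[0,0,0]],
    [[2.77,2.9,-0.7],[0,0,0]],
    [[2.77,2.9,-0.7],[0,0,0]],
    [[2.77,2.9,-0.7],[0,0,0]],
    [[2.77,2.9,-0.7],[0,0,0]],
    [[2.77,2.9,-0.7],[0,0,0]],
    [[2.77,2.9,-0.7],[0,0,0]],
    [[2.77,2.9,-0.7],[0,0,0]],
    [[2.77,2.9,-0.7],[0,0,0]],
  ],
)

```text
clock: 1.5
position: [415.0, 121.3, 277.5]
ee_rot: [0.979, -0.202, 0.0, -0.0]
contact_force: [1.7, -0.4, -0.2]
gripper_width: 84.9
grasp_force: 0.0
```

Emit:
drive_tool(
  deltas=[
    [[0,0,0],[0,0,8.5]],
    [[0,0,0],[0,0,8.5]],
    [[0,0,0],[0,0,8.5]],
    [[0,0,0],[0,0,8.5]],
    [[0,0,0],[0,0,8.5]],
    [[0,0,0],[0,0,8.5]],
    [[0,0,0],[0,0,8.5]],
    [[0,0,0],[0,0,8.5]],
    [[0,0,0],[0,0,8.5]],
    [[0,0,0],[0,0,8.5]],
    [[0,0,0],[0,0,8.5]],
    [[0,0,0],[0,0,8.5]],
  ],
)

```text
clock: 2.7
position: [414.7, 122.8, 277.0]
ee_rot: [-0.457, 0.89, 0.0, 0.0]
contact_force: [1.2, 0.5, -1.0]
gripper_width: 85.5
grasp_force: 0.0
```

Emit:
drive_tool(
  deltas=[
    [[0,0,0],[0,0,8.5]],
    [[0,0,0],[0,0,8.5]],
    [[0,0,0],[0,0,8.5]],
    [[0,0,0],[0,0,8.5]],
    [[0,0,0],[0,0,0]],
    [[0,0,0],[0,0,0]],
  ],
)

```text
clock: 3.3
position: [414.8, 122.8, 277.0]
ee_rot: [-0.181, 0.983, 0.0, 0.0]
contact_force: [-0.6, 0.8, 0.1]
gripper_width: 85.3
grasp_force: 0.0
```

Emit:
drive_tool(
  deltas=[
    [[0,0,1.2],[0,0,0]],
    [[0,0,1.2],[0,0,0]],
    [[0,0,1.2],[0,0,0]],
    [[0,0,1.2],[0,0,0]],
    [[0,0,1.2],[0,0,0]],
    [[0,0,1.2],[0,0,0]],
    [[0,0,0],[0,0,0]],
  ],
)

```text
clock: 4.0
position: [413.2, 121.9, 202.3]
ee_rot: [-0.18, 0.984, -0.001, -0.003]
contact_force: [-0.3, -0.7, -0.2]
gripper_width: 85.4
grasp_force: 0.0
```

Emit:
drive_tool(
  deltas=[
    [[0,0,0],[0,0,0]],
    [[0,0,0],[0,0,0]],
    [[0,0,0],[0,0,0]],
    [[0,0,0],[0,0,0]],
    [[0,0,0],[0,0,0]],
    [[0,0,0],[0,0,0]],
    [[0,0,0],[0,0,0]],
    [[0,0,0],[0,0,0]],
  ],
  claw=1.0,
)

```text
clock: 4.8
position: [414.8, 122.9, 204.9]
ee_rot: [-0.18, 0.984, 0.0, 0.0]
contact_force: [0.4, -0.6, -0.1]
gripper_width: 9.9
grasp_force: 0.0
```

The fingers shut to 9.9 mm on nothing, so I'll take a look.

```bash
python3 - <<'E'
from bench import arm,get_image
import cv2,numpy as np
print(arm.read_state()["position"])
w=get_image("wrist");s=get_image("side");t=get_image("top")
np.savez("w1.npz",**w)
print(w["fx"],w["cx"],w["cy"],np.round(w["mount"],3).tolist())
a=cv2.resize(w["img"],(400,300));b=cv2.resize(s["img"][200:350,270:470],(400,300),interpolation=2);c=cv2.resize(t["img"][210:330,230:390],(400,300),interpolation=2)
im=np.vstack([np.hstack([a,b]),np.hstack([c,c*0])])
cv2.imwrite("pics/miss.png",cv2.convertScaleAbs(im[:,:,::-1],alpha=1.4))
E
```

```text
[414.84901694 122.86171201 204.94162845]
371.64829954431775 319.72948006272355 239.81699660308303 [[0.0, -0.964, -0.265, 66.563], [1.0, 0.0, -0.001, 0.175], [0.001, -0.265, 0.964, -181.174], [0.0, 0.0, 0.0, 1.0]]
```

View pics/miss.png

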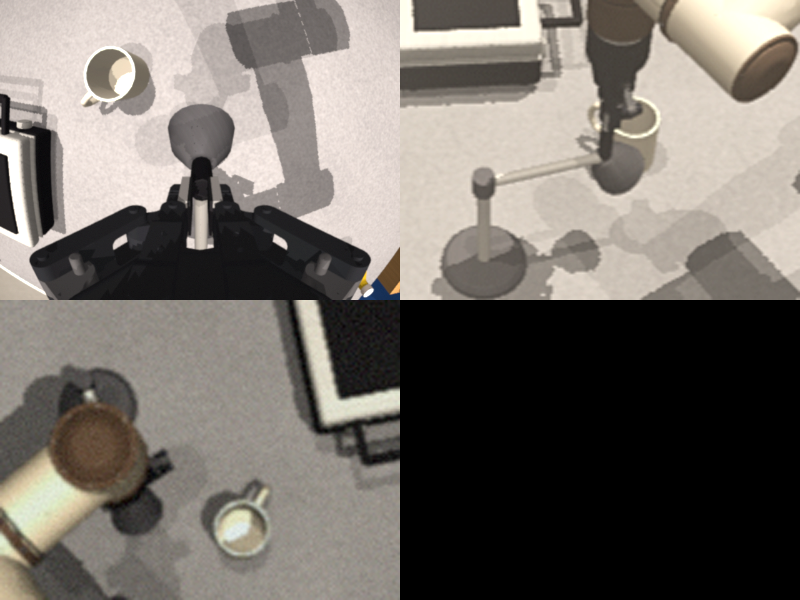

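The wrist view shows the peg just radially outward (image up) of the shut fingers, at about (402,330) in full pixels. I'll look closer to measure it.

```bash
cat >> h.py <<'E'
def wray(w,uv,pos,q):
    m=np.array(w["mount"]);d=np.array(uv,float)-[w["cx"],w["cy"]];r=np.hypot(*d);th=r/w["fx"]
    v=np.r_[d/r*np.sin(th),np.cos(th)];Rt=R.from_quat(q).as_matrix()
    return pos+Rt@m[:3,3],Rt@m[:3,:3]@v
def wonz(w,uv,z,pos,q):
    e,v=wray(w,uv,pos,q);return e+v*(z-e[2])/v[2]
E
python3 - <<'E'
from h import *
w=np.load("w1.npz");im=w["img"][260:420,300:500,::-1]
im=cv2.convertScaleAbs(cv2.resize(im,None,fx=4,fy=4,interpolation=2)[:600],alpha=2,beta=20)
for i in range(0,800,80):cv2.putText(im,str(300+i//4),(i,10),0,.4,(0,0,255))
for i in range(0,600,80):cv2.putText(im,str(260+i//4),(0,i+4),0,.4,(0,0,255))
cv2.imwrite("pics/w1z.png",im)
pos=np.array([414.85,122.86,204.94]);q=[-.18,.984,0,0]
for u in([402,320],[402,330],[402,340],[402,350]):print(u,wonz(w,u,240,pos,q),wonz(w,u,187,pos,q))
E
```

```text
[402, 320] [411.97139984 161.29183088 240.        ] [433.53079065 183.7201604  187.        ]
[402, 330] [416.66035122 163.57581078 240.        ] [439.92057073 186.83261095 187.        ]
[402, 340] [421.48937877 165.94887532 240.        ] [446.50123696 190.06645989 187.        ]
[402, 350] [426.47266859 168.41895376 240.        ] [453.29212119 193.43251271 187.        ]
```

View pics/w1z.png

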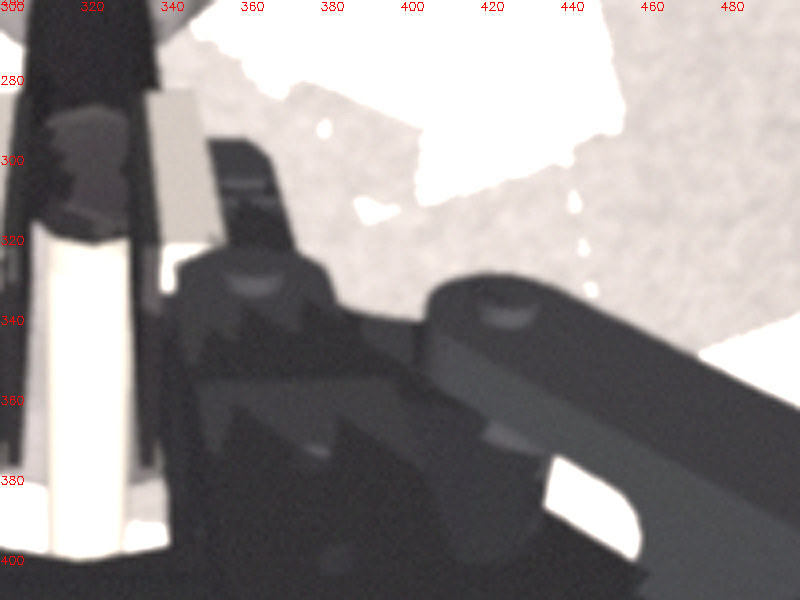

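```bash
python3 - <<'E'
from h import *
w=np.load("w1.npz")
pos=np.array([414.85,122.86,204.94]);q=[-.18,.984,0,0]
for u in([322,302],[322,288],[322,318]):
  p=wonz(w,u,240,pos,q);print(u,p,R.from_quat(q).inv().apply(p-pos))
p=wonz(w,[321,318],187,pos,q);print(p,R.from_quat(q).inv().apply(p-pos))
# bar direction at z=187
for u in([322,330],[321,395]):print(wonz(w,u,187,pos,q))
E
```

```text
[322, 302] [415.84247752 124.33787477 240.        ] [ -1.45138629   1.03082651 -35.06      ]
[322, 288] [409.68965641 121.99307248 240.        ] [  5.13307162   1.01601429 -35.06      ]
[322, 318] [423.14469848 127.12194922 240.        ] [ -9.26631753   1.04956825 -35.06      ]
[448.96897568 136.59537105 187.        ] [-36.77194355   0.76751997  17.94      ]
[456.51465494 140.1147214  187.        ]
[504.70525686 157.79599532 187.        ]
```

The top of the peg measures (416,124), which is right between the pads. I had only commanded 1.0 cm, so I'll close fully and test.

Emit:
drive_tool(
  deltas=[
    [[0,0,0],[0,0,0]],
    [[0,0,0],[0,0,0]],
    [[0,0,0],[0,0,0]],
    [[0,0,0],[0,0,0]],
    [[0,0,0],[0,0,0]],
  ],
  claw=0,
)

```text
clock: 5.45
position: [414.8, 122.9, 204.9]
ee_rot: [-0.18, 0.984, 0.0, 0.0]
contact_force: [-0.2, -0.1, 0.8]
gripper_width: 0.2
grasp_force: 0.0
```

```bash
python3 - <<'E'
from h import *; from bench import get_image,arm
w=get_image("wrist");np.savez("w2.npz",**w)
mi=np.linalg.inv(w["mount"])
def pr(p):
    c=mi[:3,:3]@p+mi[:3,3];r=np.hypot(c[0],c[1]);return np.round([w["cx"],w["cy"]]+c[:2]/r*np.arctan2(r,c[2])*w["fx"],0)
for p in([0,0,0],[11,0,0],[-11,0,0],[0,0,-35],[11,0,-35],[-11,0,-35],[20,0,-35],[20,0,18],[0,0,18],[0,9,18],[20,9,-35]):print(p,pr(np.array(p,float)))
def z(k):
    im=np.load(k)["img"][200:400,260:400,::-1]
    return cv2.convertScaleAbs(cv2.resize(im,(400,571),interpolation=2),alpha=2.5,beta=25)
cv2.imwrite("pics/w12.png",np.hstack([z("w1.npz"),z("w2.npz")]))
E
```

```text
[0, 0, 0] [320. 271.]
[11, 0, 0] [320. 251.]
[-11, 0, 0] [320. 290.]
[0, 0, -35] [320. 299.]
[11, 0, -35] [320. 275.]
[-11, 0, -35] [320. 321.]
[20, 0, -35] [320. 255.]
[20, 0, 18] [320. 225.]
[0, 0, 18] [320. 260.]
[0, 9, 18] [336. 260.]
[20, 9, -35] [341. 255.]
```

View pics/w12.png

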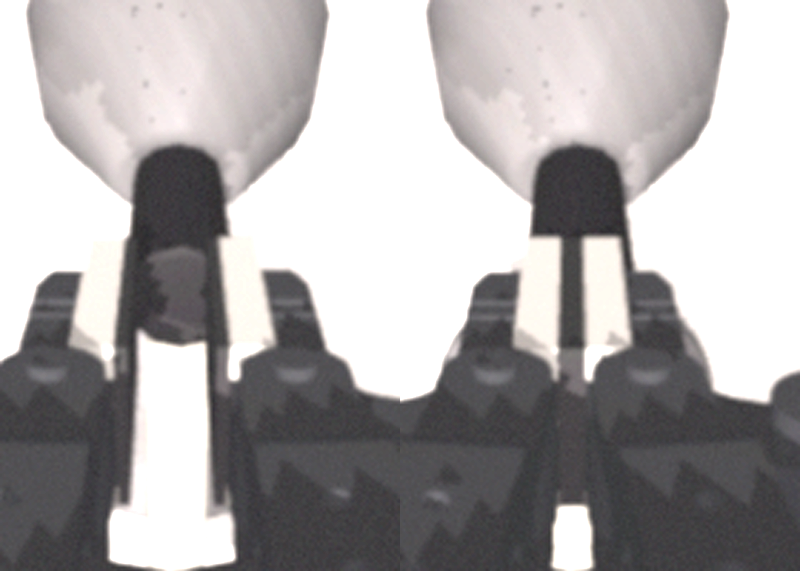

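The opening went to zero although the peg seems to be at the fingers. I'll open and compare the views, with the reported TCP marked.

Emit:
drive_tool(
  deltas=[
    [[0,0,0],[0,0,0]],
    [[0,0,0],[0,0,0]],
    [[0,0,0],[0,0,0]],
    [[0,0,0],[0,0,0]],
    [[0,0,0],[0,0,0]],
    [[0,0,0],[0,0,0]],
  ],
  claw=6.0,
)

```text
clock: 6.1
position: [414.8, 122.9, 204.9]
ee_rot: [-0.18, 0.984, -0.0, -0.0]
contact_force: [-0.2, 0.3, -0.8]
gripper_width: 60.1
grasp_force: 0.0
```

```bash
python3 - <<'E'
from h import *; from bench import get_image,arm
st=arm.read_state();p=np.array(st["position"]);print(p,st["gripper_width"])
w=get_image("wrist");np.savez("w3.npz",**w);s=get_image("side")
def pj(d,P):
    c=R.from_quat(d["orientation"]).inv().apply(P-np.array(d["eye"]));return np.array([d["cx"]+d["fx"]*c[0]/c[2],d["cy"]+d["fy"]*c[1]/c[2]])
a=cv2.resize(w["img"][200:400,240:400,::-1],(464,580),interpolation=2)
x0,y0=345,235;b=cv2.resize(s["img"][y0:y0+69,x0:x0+40,::-1],(336,580),interpolation=2)
for P,c in((p,(0,0,255)),(p+[0,0,19],(0,255,255)),(np.array([415,121,240]),(0,255,0)),(np.array([415,121,187]),(255,255,0))):
    u=(pj(s,P)-[x0,y0]+.5)*8.4;cv2.drawMarker(b,tuple(int(i) for i in u),c,0,14,1);print(pj(s,P))
cv2.imwrite("pics/open.png",cv2.convertScaleAbs(np.hstack([a,b]),alpha=2,beta=25))
E
```

```text
[414.84912493 122.85971888 204.91865844] 60.13577723811292
[372.93512283 270.66189788]
[373.47870654 265.89093529]
[373.90323685 261.20781504]
[372.39031834 274.51040006]
```

View pics/open.png

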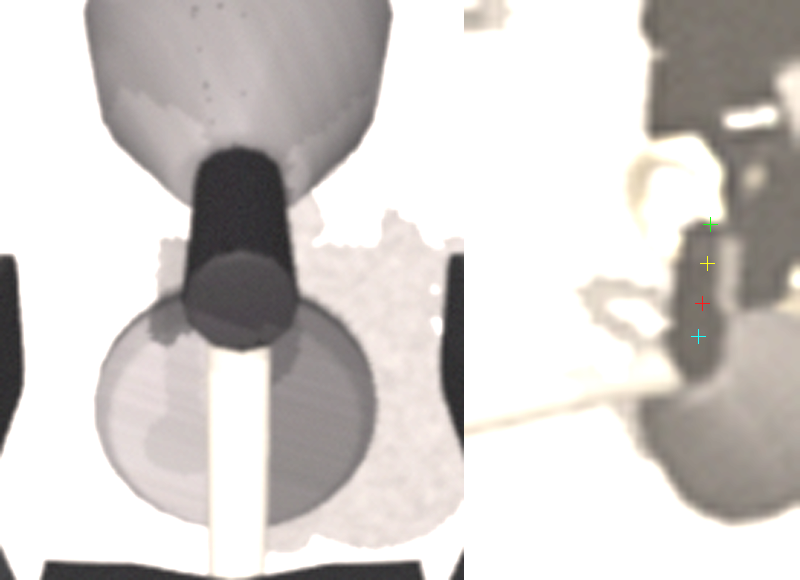

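With the gripper open, the wrist view shows the peg top disc at about (323,303), centred between the fingers. The finger ends at row 288 look about 35 mm higher than the nominal tips, so they are above or only just at the peg top. I'll check `tcp_to_grasp`, then lower and re-close.

```bash
python3 - <<'E'
from bench import arm
print([a for a in dir(arm) if a[0]!='_'],arm.tcp_to_grasp)
E
```

```text
['IKError', 'job_done', 'read_state', 'tcp_to_grasp'] 18.700000000000003
```

Emit:
drive_tool(
  deltas=[
    [[0,0,0.4],[0,0,0]],
    [[0,0,0.4],[0,0,0]],
    [[0,0,0.4],[0,0,0]],
    [[0,0,0.4],[0,0,0]],
    [[0,0,0.4],[0,0,0]],
    [[0,0,0],[0,0,0]],
  ],
)

```text
clock: 6.8
position: [414.4, 122.6, 184.2]
ee_rot: [-0.18, 0.984, -0.0, -0.001]
contact_force: [-0.1, -0.1, -0.0]
gripper_width: 59.6
grasp_force: 0.0
```

Emit:
drive_tool(
  deltas=[
    [[0,0,0],[0,0,0]],
    [[0,0,0],[0,0,0]],
    [[0,0,0],[0,0,0]],
    [[0,0,0],[0,0,0]],
    [[0,0,0],[0,0,0]],
    [[0,0,0],[0,0,0]],
    [[0,0,0],[0,0,0]],
  ],
  claw=0.5,
)

```text
clock: 7.5
position: [415.0, 123.0, 185.4]
ee_rot: [-0.18, 0.984, 0.0, 0.0]
contact_force: [-3.0, 2.0, 3.5]
gripper_width: 15.3
grasp_force: 58.7
```

It is gripping now, but only the tip of the peg. The real fingertips sit about 43 mm above the reported TCP. I'll open, go 18 mm lower and regrip.

Emit:
drive_tool(
  deltas=[
    [[0,0,0],[0,0,0]],
    [[0,0,0],[0,0,0]],
    [[0,0,0],[0,0,0]],
    [[0,0,0.6],[0,0,0]],
    [[0,0,0.6],[0,0,0]],
    [[0,0,0.6],[0,0,0]],
    [[0,0,0],[0,0,0]],
  ],
  claw=5.0,
)

```text
clock: 8.2
position: [414.1, 122.4, 165.6]
ee_rot: [-0.179, 0.984, -0.001, -0.001]
contact_force: [0.7, 0.3, 0.2]
gripper_width: 50.0
grasp_force: 0.0
```

Emit:
drive_tool(
  deltas=[
    [[0,0,0],[0,0,0]],
    [[0,0,0],[0,0,0]],
    [[0,0,0],[0,0,0]],
    [[0,0,0],[0,0,0]],
    [[0,0,0],[0,0,0]],
    [[0,0,0],[0,0,0]],
  ],
  claw=1.0,
)

```text
clock: 8.8
position: [415.1, 123.0, 167.3]
ee_rot: [-0.18, 0.984, 0.0, 0.0]
contact_force: [-0.6, -0.2, 2.6]
gripper_width: 17.0
grasp_force: 58.4
```

Emit:
drive_tool(
  deltas=[
    [[-0.0256,-0.904,0],[0,0,-3.24]],
    [[-0.0256,-0.904,0],[0,0,-3.24]],
    [[-0.0256,-0.904,0],[0,0,-3.24]],
    [[-0.0256,-0.904,0],[0,0,-3.24]],
    [[-0.0256,-0.904,0],[0,0,-3.24]],
    [[-0.0256,-0.904,0],[0,0,-3.24]],
    [[-0.0256,-0.904,0],[0,0,-3.24]],
    [[-0.0256,-0.904,0],[0,0,-3.24]],
    [[-0.0256,-0.904,0],[0,0,-3.24]],
    [[-0.0256,-0.904,0],[0,0,-3.24]],
    [[-0.0256,-0.904,0],[0,0,-3.24]],
    [[-0.0256,-0.904,0],[0,0,-3.24]],
  ],
)

```text
clock: 10.0
position: [484.0, 41.5, 167.3]
ee_rot: [-0.497, 0.867, 0.0, 0.001]
contact_force: [-0.0, 0.9, 3.1]
gripper_width: 16.4
grasp_force: 58.4
```

Emit:
drive_tool(
  deltas=[
    [[-0.0256,-0.904,0],[0,0,-3.24]],
    [[-0.0256,-0.904,0],[0,0,-3.24]],
    [[-0.0256,-0.904,0],[0,0,-3.24]],
    [[-0.0256,-0.904,0],[0,0,-3.24]],
    [[-0.0256,-0.904,0],[0,0,-3.24]],
    [[-0.0256,-0.904,0],[0,0,-3.24]],
    [[-0.0256,-0.904,0],[0,0,-3.24]],
    [[-0.0256,-0.904,0],[0,0,-3.24]],
    [[-0.0256,-0.904,0],[0,0,-3.24]],
    [[-0.0256,-0.904,0],[0,0,-3.24]],
    [[-0.0256,-0.904,0],[0,0,-3.24]],
    [[-0.0256,-0.904,0],[0,0,-3.24]],
  ],
)

```text
clock: 11.2
position: [588.6, 20.4, 167.3]
ee_rot: [0.758, -0.653, 0.0, 0.0]
contact_force: [-0.0, -1.0, 2.2]
gripper_width: 16.5
grasp_force: 58.4
```

Emit:
drive_tool(
  deltas=[
    [[0,0,0],[0,0,0]],
    [[0,0,0],[0,0,0]],
    [[0,0,0],[0,0,0]],
  ],
)

```text
clock: 11.5
position: [589.0, 20.6, 167.3]
ee_rot: [0.757, -0.654, 0.001, -0.001]
contact_force: [4.6, -3.2, 1.0]
gripper_width: 16.4
grasp_force: 58.4
```

```bash
python3 - <<'E'
from h import *; from bench import get_image,arm
st=arm.read_state();p=np.array(st["position"]);q=st["ee_rot"];print(p)
w=get_image("wrist");np.savez("w4.npz",**w);t=get_image("top");s=get_image("side");np.savez("t4.npz",**t);np.savez("s4.npz",**s)
# tool +x heading vs plate_mid
a=w["img"][:,:,::-1];b=cv2.resize(t["img"][180:300,240:440,::-1],(400,240),interpolation=2);c=cv2.resize(s["img"][180:360,250:400,::-1],(400,480),interpolation=2)
c=cv2.resize(c,(300,360))
L=cv2.resize(a,(480,360));im=np.zeros((600,780,3),np.uint8);im[:360,:480]=L;im[:360,480:]=c;im[360:,:400]=b
cv2.imwrite("pics/aim.png",cv2.convertScaleAbs(im,alpha=1.6,beta=10))
E
```

```text
[588.95250071  20.55416851 167.31790285]
```

View pics/aim.png

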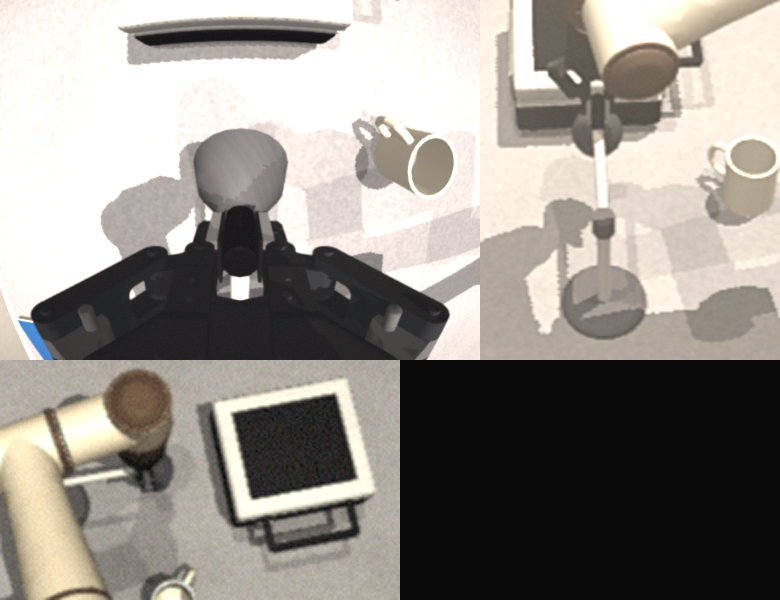

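The wrist, side and top views all show the arm heading at the waffle maker. I'll release, rise, move over the handle (the tool yaw already suits it), then check the aim numerically.

Emit:
drive_tool(
  deltas=[
    [[0,0,0],[0,0,0]],
    [[0,0,0],[0,0,0]],
    [[0,0,0],[0,0,0]],
    [[0,0,0],[0,0,0]],
    [[0,0,-2],[0,0,0]],
    [[0,0,-2],[0,0,0]],
    [[0,0,-2],[0,0,0]],
    [[0,0,-2],[0,0,0]],
    [[0,0,-2],[0,0,0]],
  ],
  claw=5.0,
)

```text
clock: 12.55
position: [587.7, 21.3, 267.6]
ee_rot: [0.757, -0.653, -0.0, 0.0]
contact_force: [-0.7, 0.4, 0.4]
gripper_width: 49.6
grasp_force: 0.0
```

Emit:
drive_tool(
  deltas=[
    [[2.69,1.63,0],[0,0,0]],
    [[2.69,1.63,0],[0,0,0]],
    [[2.69,1.63,0],[0,0,0]],
    [[2.69,1.63,0],[0,0,0]],
    [[2.69,1.63,0],[0,0,0]],
    [[2.69,1.63,0],[0,0,0]],
    [[2.69,1.63,0],[0,0,0]],
    [[2.69,1.63,0],[0,0,0]],
    [[2.69,1.63,0],[0,0,0]],
    [[2.69,1.63,0],[0,0,0]],
    [[0,0,0],[0,0,0]],
    [[0,0,0],[0,0,0]],
  ],
)

```text
clock: 13.75
position: [465.9, -269.1, 266.8]
ee_rot: [0.757, -0.654, -0.0, -0.0]
contact_force: [0.6, 0.3, 1.0]
gripper_width: 49.7
grasp_force: 0.0
```

```bash
python3 - <<'E'
from h import *; from bench import get_image,arm
np.set_printoptions(precision=1,suppress=True)
st=arm.read_state();p=np.array(st["position"]);q=st["ee_rot"];print(p,st["contact_force"])
t=get_image("top");w=get_image("wrist");np.savez("t5.npz",**t);np.savez("w5.npz",**w)
g=t["img"].min(2);x0,x1,y0,y1=255,318,228,262
m=np.zeros_like(g);m[y0:y1,x0:x1]=g[y0:y1,x0:x1]>118
n,l,stt,ce=cv2.connectedComponentsWithStats(m)
k=1+np.argmax(stt[1:,4]);print(stt[k],ce[k])
ys,xs=np.nonzero(l==k);P=onz(t,np.c_[xs,ys],187)[:,:2];c=P.mean(0);u=np.linalg.svd(P-c)[2][0];u*=-np.sign(u[1])
pr=(P-c)@u;print("bar centre",c,"dir deg",np.degrees(np.arctan2(u[1],u[0])),"extent",pr.min(),pr.max())
pm=np.array([626,-244.7]);v=pm-c;print("to plate from bar ctr",np.degrees(np.arctan2(v[1],v[0])), "line miss mm",u[0]*v[1]-u[1]*v[0])
np.set_printoptions(precision=4)
E
```

```text
[ 465.9 -269.1  266.8] [0.6 0.3 1. ]
[268 234  40   9 114] [287.3 238.1]
bar centre [576.6  99.7] dir deg -82.29588113842222 extent -64.62774578337127 65.90508466840922
to plate from bar ctr -81.83408774575192 line miss mm 2.80419230358725
```

The lamp aim is good: bar heading -82.3° against -81.8° wanted. Next I'll check the handle bar in the wrist image numerically.

```bash
python3 - <<'E'
from h import *
w=np.load("w5.npz");pos=np.array([465.9,-269.1,266.8]);q=np.array([.757,-.654,0,0]);q/=np.linalg.norm(q)
mi=np.linalg.inv(w["mount"]);g=w["img"].max(2)
Rt=R.from_quat(q).as_matrix()
print("tool yaw x",np.degrees(np.arctan2(Rt[1,0],Rt[0,0])))
for x in(-20,0,20,35,50,65,75,85):
    line=[]
    for y in np.arange(-45,45,1.5):
        c=mi[:3,:3]@[x,y,169.8]+mi[:3,3];r=np.hypot(c[0],c[1]);u=np.array([w["cx"],w["cy"]])+c[:2]/r*np.arctan2(r,c[2])*w["fx"]
        line.append(g[int(round(u[1])),int(round(u[0]))] if 0<=u[1]<480 else -1)
    print(x,*line)
E
```

```text
tool yaw x -81.64987056233143
-20 152 151 151 152 154 156 154 150 152 142 100 112 120 121 122 122 123 132 187 197 196 191 169 70 32 33 39 46 49 43 40 34 31 87 181 190 186 177 170 170 170 170 169 169 171 173 185 185 187 187 186 186 188 190 192 189 187 190 192 193
0 151 150 152 151 150 149 149 150 149 97 80 97 105 117 118 118 124 149 188 188 190 183 169 126 28 32 38 48 49 44 41 33 32 86 180 189 184 174 172 171 166 169 171 172 173 191 195 187 185 187 185 184 189 195 196 195 194 194 193 193
20 154 153 153 153 152 152 149 149 130 97 80 89 106 107 107 106 109 165 184 193 188 179 146 101 26 28 36 42 44 39 36 32 41 86 178 188 182 169 164 164 166 166 166 167 168 168 169 168 164 164 167 168 169 172 172 173 172 176 174 170
35 151 151 153 156 155 156 157 156 146 99 80 83 103 105 104 107 112 172 182 181 180 176 136 85 24 27 35 44 45 40 38 32 41 81 164 177 181 174 168 161 158 158 161 161 170 185 182 182 184 182 182 187 190 195 196 194 194 194 195 193
50 150 151 151 151 152 153 154 153 143 85 79 91 100 100 104 106 109 166 178 179 178 176 141 90 24 27 37 44 45 40 37 33 43 83 165 174 168 148 148 152 154 154 151 149 150 157 171 172 173 175 177 185 187 189 190 192 191 190 193 192
65 80 80 88 86 81 78 78 79 82 84 84 93 103 101 108 124 171 174 174 176 177 174 136 77 24 27 36 44 45 42 38 32 45 95 186 192 174 163 162 163 164 165 164 163 174 184 185 186 187 186 187 186 182 184 189 192 191 191 190 187
75 44 44 44 43 44 44 44 44 43 44 43 44 44 43 43 45 44 43 43 43 43 44 43 43 43 41 36 43 45 41 36 32 44 85 155 162 166 165 164 159 159 157 159 164 182 184 184 186 187 190 189 189 189 188 187 188 192 191 187 182
85 152 146 144 142 141 142 143 144 143 145 146 163 171 174 174 173 171 171 168 168 169 169 166 164 172 176 178 181 185 188 188 184 182 181 181 182 184 183 183 185 185 183 187 190 188 180 179 182 183 184 181 182 184 182 179 184 185 186 186 187
```

The bar measures 15–16 mm wide and parallel to the fingers' plane, centred at tool y = -2.7 mm, and its end arm at x = 74 mm is consistent. I'll correct the offset and descend.

Emit:
drive_tool(
  deltas=[
    [[0,-0.27,0],[0,0,0]],
    [[0,0,2.5],[0,0,0]],
    [[0,0,2.5],[0,0,0]],
    [[0,0,2.5],[0,0,0]],
    [[0,0,2.5],[0,0,0]],
    [[0,0,2.5],[0,0,0]],
    [[0,0,2.5],[0,0,0]],
    [[0,0,2.5],[0,0,0]],
    [[0,0,2],[0,0,0]],
    [[0,0,2],[0,0,0]],
    [[0,0,1.2],[0,0,0]],
    [[0,0,0],[0,0,0]],
  ],
)

```text
clock: 15.05
position: [468.2, -267.6, 38.3]
ee_rot: [0.758, -0.653, -0.002, 0.001]
contact_force: [0.1, 0.3, -0.7]
gripper_width: 50.2
grasp_force: 0.0
```

Emit:
drive_tool(
  deltas=[
    [[0,0,0],[0,0,0]],
    [[0,0,0],[0,0,0]],
    [[0,0,0],[0,0,0]],
    [[0,0,0],[0,0,0]],
    [[0,0,0],[0,0,0]],
    [[0,0,0],[0,0,0]],
    [[0,0,0],[0,0,0]],
  ],
  claw=0.5,
)

```text
clock: 15.75
position: [468.7, -268.7, 41.2]
ee_rot: [0.757, -0.653, 0.0, 0.0]
contact_force: [-3.3, 0.3, 5.6]
gripper_width: 14.2
grasp_force: 58.6
```

The bar is gripped. I'll lift in a rigid arc about the hinge, 1.25° per row, with a short stretch first.

Emit:
drive_tool(
  deltas=[
    [[0,0.0715,-0.607],[-1.25,0,0]],
    [[0,0.0715,-0.607],[-1.25,0,0]],
    [[0,0.0715,-0.607],[-1.25,0,0]],
    [[0,0.0715,-0.607],[-1.25,0,0]],
    [[0,0.0715,-0.607],[-1.25,0,0]],
    [[0,0.0715,-0.607],[-1.25,0,0]],
    [[0,0.0715,-0.607],[-1.25,0,0]],
    [[0,0.0715,-0.607],[-1.25,0,0]],
  ],
)

```text
clock: 16.55
position: [466.2, -269.0, 88.5]
ee_rot: [0.754, -0.651, -0.058, 0.067]
contact_force: [-0.7, -2.6, -2.5]
gripper_width: 13.9
grasp_force: 58.8
```

Emit:
drive_tool(
  deltas=[
    [[0,0.0715,-0.607],[-1.25,0,0]],
    [[0,0.0715,-0.607],[-1.25,0,0]],
    [[0,0.0715,-0.607],[-1.25,0,0]],
    [[0,0.0715,-0.607],[-1.25,0,0]],
    [[0,0.0715,-0.607],[-1.25,0,0]],
    [[0,0.0715,-0.607],[-1.25,0,0]],
    [[0,0.0715,-0.607],[-1.25,0,0]],
    [[0,0.0715,-0.607],[-1.25,0,0]],
    [[0,0.0715,-0.607],[-1.25,0,0]],
    [[0,0.0715,-0.607],[-1.25,0,0]],
    [[0,0.0715,-0.607],[-1.25,0,0]],
    [[0,0.0715,-0.607],[-1.25,0,0]],
  ],
)

```text
clock: 17.75
position: [478.5, -267.0, 160.7]
ee_rot: [0.739, -0.638, -0.143, 0.165]
contact_force: [-3.5, -1.2, -0.5]
gripper_width: 14.0
grasp_force: 58.8
```

Emit:
drive_tool(
  deltas=[
    [[0,0.0715,-0.607],[-1.25,0,0]],
    [[0,0.0715,-0.607],[-1.25,0,0]],
    [[0,0.0715,-0.607],[-1.25,0,0]],
    [[0,0.0715,-0.607],[-1.25,0,0]],
    [[0,0.0715,-0.607],[-1.25,0,0]],
    [[0,0.0715,-0.607],[-1.25,0,0]],
    [[0,0.0715,-0.607],[-1.25,0,0]],
    [[0,0.0715,-0.607],[-1.25,0,0]],
    [[0,0.0715,-0.607],[-1.25,0,0]],
    [[0,0.0715,-0.607],[-1.25,0,0]],
    [[0,0.0715,-0.607],[-1.25,0,0]],
    [[0,0.0715,-0.607],[-1.25,0,0]],
  ],
)

```text
clock: 18.95
position: [509.2, -262.2, 227.7]
ee_rot: [0.711, -0.614, -0.225, 0.26]
contact_force: [-4.9, 0.7, 0.8]
gripper_width: 14.1
grasp_force: 58.8
```

Emit:
drive_tool(
  deltas=[
    [[0,0,0],[0,0,0]],
    [[0,0,0],[0,0,0]],
    [[0,0,0],[0,0,0]],
    [[0,0,0],[0,0,0]],
  ],
)

```text
clock: 19.35
position: [509.1, -262.2, 227.4]
ee_rot: [0.711, -0.614, -0.225, 0.259]
contact_force: [-5.8, 1.0, 1.5]
gripper_width: 14.2
grasp_force: 58.9
```

```bash
python3 - <<'E'
from h import *; from bench import get_image,arm
np.set_printoptions(precision=2,suppress=True)
st=arm.read_state();p=np.array(st["position"]);q=R.from_quat(st["ee_rot"]);print(p,st["joints"],st["contact_force"],st["gripper_width"],st["grasp_force"])
zt=q.as_matrix()[:,2];print("tilt",np.degrees(np.arccos(-zt[2])))
bar=p-55.8*zt;print("bar",bar)
# angle from bar height: 278 sin+20cos = z-77
from scipy.optimize import brentq
print("angle",np.degrees(brentq(lambda a:278*np.sin(a)+20*np.cos(a)-(bar[2]-77),0,1.2)))
s=get_image("side");t=get_image("top")
b=cv2.resize(t["img"][170:320,240:440,::-1],(400,300),interpolation=2);c=cv2.resize(s["img"][120:370,230:430,::-1],(400,500),interpolation=2)
im=np.zeros((500,800,3),np.uint8);im[:300,:400]=b;im[:,400:]=c;cv2.imwrite("pics/end.png",cv2.convertScaleAbs(im,alpha=1.5,beta=10))
E
```

```text
[ 509.1  -262.24  227.43] [-0.1   0.65  0.28  0.17 -1.88  0.24] [-5.8   1.01  1.45] 14.18897103395772 58.947129249572754
tilt 40.13138349496998
bar [ 544.69 -257.03  270.09]
angle 39.736111969422794
```

View pics/end.png

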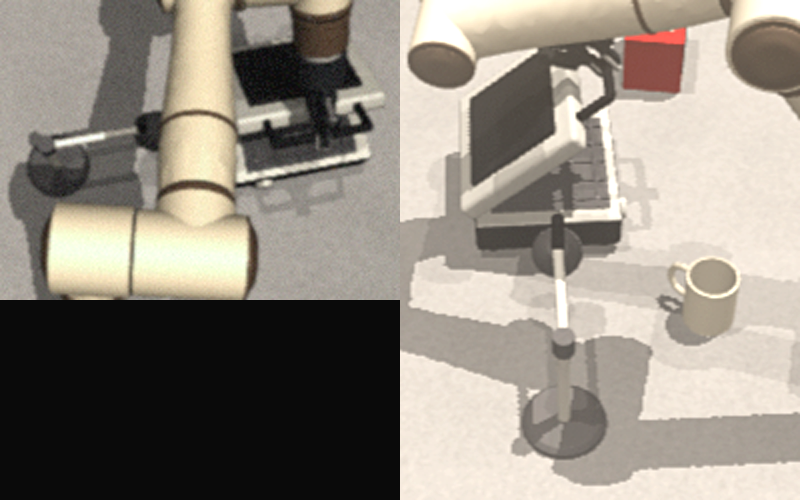

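The last view shows the lid open and held at about 40° (39.7° from bar height, 40.1° from tool tilt). The lamp is aimed at it and the mug is undisturbed at (710,285).

```bash
python3 -c "
from bench import arm
print(arm.job_done())"
```

```text
the job is handed in; nothing more can be done
None
```

I've handed the job in: the lamp points at the waffle maker's middle to within about 0.5°, the lid is held in the fingers at about 40° (39.7–40.1° measured), and the arm never went near the mug, bottle or carton; it ended at about 19.5 s of the 54 s allowed.

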